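# Weight down two glued furniture repairs

### The arm

A 7-joint arm with a two-finger parallel gripper is mounted at the origin on the work surface. World frame = base frame: x ahead of the robot, y to its left, z up, the work surface at z = 0. Lengths are in m, angles in rad, forces in N, time in s.
With the tool pointing down it reaches from about 0.35 to 0.9 m from the base axis. Payload 8.1 kg.
Tool frame: the origin (TCP) lies at the very end of the fingers, on their centre line; the grasp point (between the pads) lies 19 mm behind it (arm.tcp_to_grasp is the distance from the TCP to the grasp point, in m); z points along the fingers, y is the line along which they close (so a half turn about z gives the same grasp; the last joint's range is limited). The gripper opens to 92 mm and grips with 3 to 60 N. Pads are 19 mm wide; open, the fingers measure 130 mm over their backs; the gripper's body (75 mm by 190 mm) begins 47 mm behind the grasp point.
Start: joints at [-1.36, 0.434, 0.025, 1.573, -0.012, 1.134, -0.075], TCP at [0.193, 0.594, 0.227] pointing down, gripper open.
Joint ranges: [-2.62, 2.62], [-0.44, 2.09], [-1.27, 1.32], [0.08, 2.57], [-1.32, 4.46], [0.12, 2], [-2.74, 2.74]. Speed limits (rad/s): [2.22, 2.22, 3.01, 3.01, 3.14, 3.14, 3.14].

### API

Orientations are given as a rotation vector (axis times angle).
In Python, from cell import arm gives the robot as it stands.
- The arm moves only by the tool nudge_tcp, called after ">>>" by a JSON object that holds its "api" and its "payload". Schema: {"type":"object","properties":{"steps":{"type":"array","items":{"type":"object","properties":{"pos":{"type":"array","items":{"type":"number"},"minItems":3,"maxItems":3},"twist":{"type":"number"},"aperture":{"type":"number"}},"additionalProperties":false,"required":["aperture"]},"minItems":1,"maxItems":10},"force":{"type":"number"},"only":{"type":"string"},"quiet":{"type":"boolean"},"lines":{"type":"string"}},"required":["steps"],"additionalProperties":false}. steps is a list of rows, 1 to 10 of them, each an object with the fields pos (a list: dx, dy, dz in m), twist (a turn about the tool's z in rad), aperture (the opening from 0.0 (shut) to 1.0 (fully open)); a field left out counts as zero (the opening has to be given); each row shifts and turns the commanded pose from where the row before left it, along the tool's axes as they then stand; what a row does not reach is not made up. A row lasts 1/10 s, in which the tool goes at most 0.05 m and 0.15 rad, less where a joint would pass 70% of its speed; a pose out of reach is approached as far as the arm can. The fingers move at their own pace and stop on an object; force is the grip in N (left out, the last holds). Time passes only in rows, so rows that do not move let the fingers close. The tool returns the time, the measured TCP pose, the force, the opening and the grip force at its end. only (a regular expression) keeps the lines of the reply that match it, lines (a string "A,B") keeps lines A to B, and quiet returns only ok. Input that does not fit is refused with a message, and nothing moves.
- arm.observe(): the state, without advancing time (a new reading comes with each control period).
- arm.get_image(name): name is "side" or "top" or "wrist"; returns a dict with "image" (384x512x3 uint8, blue, green, red), "fx", "fy", "cx", "cy" (pixels), "cam_to_world" (4x4, takes a point from camera to world coordinates); the wrist camera has in their place "mount" (4x4, takes a point from camera to tool coordinates, whose origin is the TCP and whose axes are the flange's). Camera axes: x right, y down, z forward; pixel columns grow to the right and rows downward; lengths in m; the calibration is good to about 2 mm. A picture is of the moment at which its call begins: read the wrist's pose just before it. There is no depth.
- arm.sign_off(): hands the job in; it is judged then, once.
The state is a dict: "clock": time; "joints": joint angles; "dq": joint speeds; "joint_efforts": joint torques, N m; "position": TCP position; "ee_rot": TCP orientation; "force": force on the tool from outside, world axes, zero at the start; "ft_torque": the same for the moment, N m; "width": opening from 0.0 (shut) to 1.0 (fully open); "gripper_force": force on a finger pad.
Only numpy, scipy, OpenCV 4.12 (cv2) and the standard library are available. Lean on these libraries where they do the work, as an engineer would, in place of code of your own. Each camera call takes 0.05 s, during which the arm holds its last target. There are 200 camera calls.

### The job

Weight down the glued repairs while they set. On the round panel, lay the wooden pressing block squarely over the dark patch, with its long side along the patch's long side, and stand the black iron weight centred on top of the block; on the pale strip either side of the block, stand the brass weight halfway between the block and the red-tipped end of the strip, and the copper weight halfway between the block and the plain end. On the drawer front, stand the square steel weight midway between the two knobs; set everything down upright without dropping it, and leave the green-capped amber jar where it is.

Things in the scene. Friction and masses are not known exactly. Their poses are not given: they have to be found in the camera images.
- panel: fixed round mahogany-red panel, 260 mm across, lying flat, turned any way. Origin at the centre of its underside, z up, flat top at z = 20 mm. A flush pale strip 46 mm wide runs along x from -125 to +125 mm; its last 20 mm at +x are red, the -x end is plain. A flush dark patch, 42 (x) by 58 mm (y), at the centre. With the block on it, halfway to the strip ends is x = +75 and -75 mm, y = 0
- front: fixed brown drawer front lying face up, 100 mm (x) by 220 mm (y). Origin at the centre of its underside, z up, flat top at z = 20 mm. Two fixed brass knobs, 24 mm across, stand 25 mm above its top at x = 0, y = -64 and +64 mm; the spot midway between them, on a thin pale glue line, is x = y = 0
- block: loose pale wooden pressing block with a cork underside, 50 mm (x) by 66 mm (y) by 25 mm high, 70 g. Origin at the centre of its underside, z up.
- iron: loose black cast-iron weight: cylinder 50 mm across and 40 mm high with a knob 26 mm across on top, 65 mm high over all, about 0.6 kg. Origin at the centre of its underside, z up.
- brass: loose yellow brass weight: cylinder 40 mm across and 34 mm high with a knob 26 mm across on top, 59 mm high over all, about 0.4 kg. Origin at the centre of its underside, z up.
- copper: loose reddish copper weight without a knob: cylinder 40 mm across, straight sides to 34 mm, then a low cone to 44 mm high, about 0.42 kg. Origin at the centre of its underside, z up.
- steel: loose bright steel weight: square block 40 by 40 mm and 34 mm high, its sides along its x and y, with a round knob 24 mm across on a stem on top, 55 mm high over all, about 0.45 kg. Origin at the centre of its underside, z up.
- jar: loose amber glass jar with a green cap, 44 mm across, 65 mm high; it is not part of the job. Origin at the centre of its underside

How it is judged:
By the outcome, as a careful person would: the job done as asked, in the order asked, and still so for the second after the job is handed in, with the robot touching nothing.
It also fails if it takes over 128 s, if anything falls off the work surface, if the arm or the gripper's body presses on something with over 40 N, if the wrist force passes 120 N, or if a joint passes its speed limit or range.

## Working session

There is one attempt and no reset: what is moved stays moved. The work goes in short steps, Python scripts to look and compute and a tool call to move; the robot and the scene stay as the last step left them, time stands still between calls to the robot, and variables do not carry over. Pictures are saved under pics/ and viewed, at most 14 in all, crops included, and the job is handed in when it is done.

```bash
ls; mkdir -p pics
```

Run:
```python
from cell import arm
import cv2,numpy as np
s=arm.observe();print(s)
for n in("top","side"):
    g=arm.get_image(n);cv2.imwrite(f"pics/{n}0.png",g["image"]);print(n,g["fx"],g["fy"],g["cx"],g["cy"],np.round(g["cam_to_world"],4).tolist())
```

```text
cell.py
pics
{'clock': 0.0, 'joints': array([-1.35961296,  0.43523695,  0.02498455,  1.57413388, -0.01161532,
        1.13398423, -0.07510192]), 'dq': array([ 0.00016061,  0.00040665,  0.00080566,  0.00027269, -0.00093456,
       -0.00162967, -0.00072203]), 'joint_efforts': array([-8.97592035e-04, -6.67839575e+01,  9.84498337e-01, -3.14464617e+01,
       -6.07468304e-02,  4.24889009e-02,  1.69710906e-04]), 'position': array([0.19280663, 0.59396138, 0.2259222 ]), 'ee_rot': array([-4.90990164e-01, -3.10286957e+00,  2.53361455e-03]), 'force': array([-1.00384623,  0.71784449,  0.23271951]), 'ft_torque': array([ 0.0151771 , -0.02550756, -0.04618844]), 'gripper_force': 0.0, 'width': 0.9991964586899647}
top 433.480019987904 433.480019987904 263.06235681115754 191.894108890981 [[0.0114, -0.9903, 0.1381, 0.3842], [-0.9999, -0.0114, 0.0011, 0.0184], [0.0004, -0.1381, -0.9904, 1.2192], [0.0, 0.0, 0.0, 1.0]]
side 464.2645589553972 464.2645589553972 254.74816757529214 187.245068031518 [[0.947, -0.2028, 0.249, 0.1774], [-0.321, -0.6204, 0.7156, -0.9742], [0.0094, -0.7576, -0.6526, 0.9289], [0.0, 0.0, 0.0, 1.0]]
```

Run:
```python
import cv2
for n in("top0","side0"):
    i=cv2.imread(f"pics/{n}.png");cv2.imwrite(f"pics/{n}b.png",cv2.resize(i,(800,600),interpolation=cv2.INTER_CUBIC))
```

```text
(no output)
```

View pics/top0b.png

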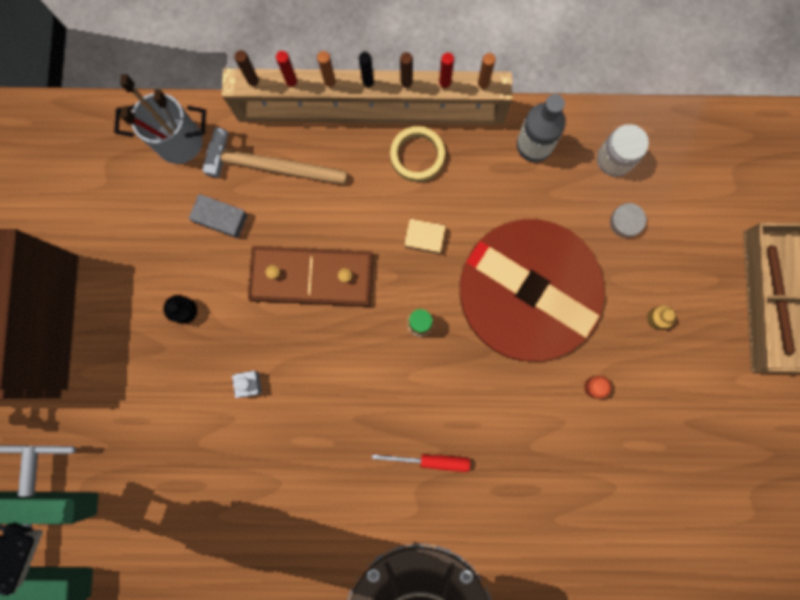

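View pics/side0b.png

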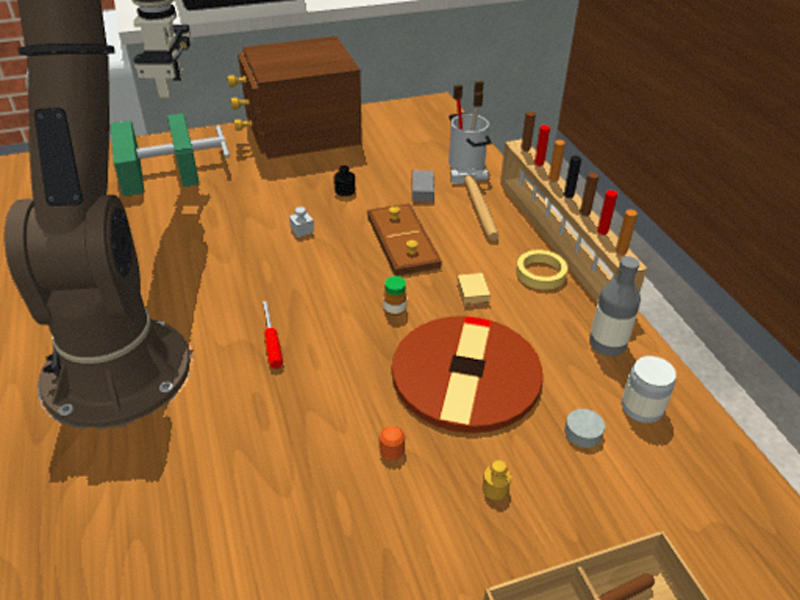

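Top view (800x600) shows: block (426,236), front centre (310,276), panel centre (532,289), iron (180,309), steel (246,384), copper (599,387), brass (663,317), jar (421,321). I'll enlarge it for a closer reading.

Create h.py:
```python
import numpy as np,cv2
from cell import arm
from scipy.spatial.transform import Rotation as R
def ray(px,z,g,T):
    "pixel (u,v) to world point on the plane z"
    d=T[:3,:3]@[(px[0]-g["cx"])/g["fx"],(px[1]-g["cy"])/g["fy"],1]
    return T[:3,3]+d*(z-T[2,3])/d[2]
def proj(p,g,T):
    c=T[:3,:3].T@(np.array(p)-T[:3,3]); return np.array([g["fx"]*c[0]/c[2]+g["cx"],g["fy"]*c[1]/c[2]+g["cy"]])
def wrist():
    s=arm.observe();g=arm.get_image("wrist");T=np.eye(4)
    T[:3,:3]=R.from_rotvec(s["ee_rot"]).as_matrix();T[:3,3]=s["position"]
    return g,T@np.array(g["mount"])
def yaw(s): # direction of tool x and y in world
    M=R.from_rotvec(s["ee_rot"]).as_matrix();return M
def go(x,y,z,ang=None):
    "tool-frame move to world TCP x,y,z with closing axis (tool y) along ang (mod pi)"
    s=arm.observe();M=yaw(s);d=M.T@(np.array([x,y,z])-s["position"])
    t=0
    if ang is not None:
        a=np.arctan2(M[1,1],M[0,1]); t=-((ang-a+np.pi/2)%np.pi-np.pi/2)
    print("clock %.2f"%s["clock"],"d",np.round(d,4),"turn %.3f"%t,"tcp",np.round(s["position"],4),"j7 %.2f"%s["joints"][6],"tilt",np.round(M[:2,2],4))
```

Run:
```python
from h import *
i=cv2.imread("pics/top0.png")
for n,c in(("L",95),("R",245)):
    cv2.imwrite(f"pics/top{n}.png",cv2.resize(i[125:275,c:c+200],(800,600),interpolation=cv2.INTER_CUBIC))
g=arm.get_image("wrist");print({k:np.round(v,4).tolist() for k,v in g.items() if k!="image"})
```

```text
{'fx': 265.6516, 'fy': 265.6516, 'cx': 256.0614, 'cy': 191.7708, 'mount': [[-0.001, -0.9688, -0.2477, 0.0656], [1.0, -0.0009, -0.0005, 0.0001], [0.0003, -0.2477, 0.9688, -0.1576], [0.0, 0.0, 0.0, 1.0]]}
```

View pics/topL.png

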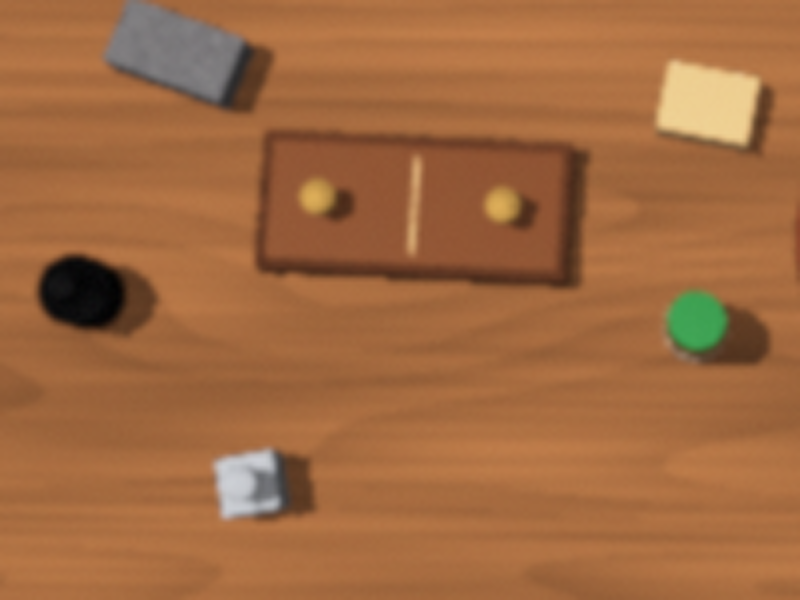

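View pics/topR.png

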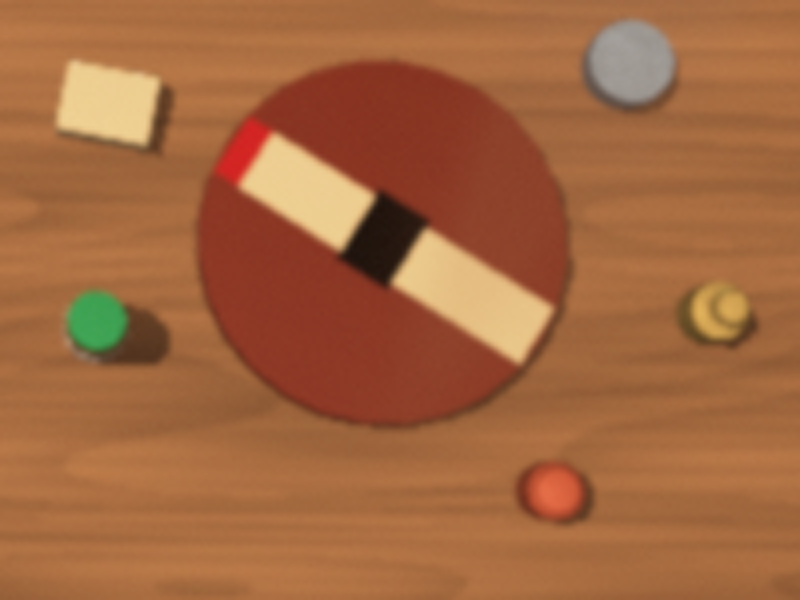

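Left crop: block corners (671,60),(761,77),(748,148),(657,130); glue line (417,155)-(411,255); knobs (318,196),(502,205); iron blob centre (82,292); steel knob (241,484). Right crop: patch corners (378,191),(428,221),(388,287),(340,256); the strip's red end is at upper left and its plain-end corners are (554,309),(521,366). Copper is about (556,489), brass knob (731,307).

Run:
```python
from h import *
g=arm.get_image("top");T=np.array(g["cam_to_world"])
def P(side,pts,z):
    o=95 if side=="L" else 245
    return np.array([ray((o+(a+.5)/4-.5,125+(b+.5)/4-.5),z,g,T)[:2] for a,b in pts])
def rect(n,q):
    c=q.mean(0);print(n,np.round(c,4),"edges",[(round(float(np.hypot(*(q[(i+1)%4]-q[i]))),4),round(float(np.degrees(np.arctan2(*(q[(i+1)%4]-q[i])[::-1]))),1)) for i in range(4)])
rect("block",P("L",[(671,60),(761,77),(748,148),(657,130)],.025))
rect("patch",P("R",[(378,191),(428,221),(388,287),(340,256)],.02))
rect("strip",P("R",[(255,117),(554,309),(521,366),(217,177)],.02))
rect("disc",P("R",[(197,243),(383.5,60),(570,243),(383.5,426)],.02))
k=P("L",[(318,196),(502,205)],.045);print("knobs",k.round(4),k.mean(0),np.degrees(np.arctan2(*(k[1]-k[0])[::-1])))
l=P("L",[(417,155),(411,255)],.02);print("line",l.round(4),l.mean(0))
print("ironknob",P("L",[(66,288)],.065),"blob",P("L",[(82,292)],.03))
rect("steel",P("L",[(214,461),(273,449),(285,510),(222,519)],.034));print(P("L",[(241,484)],.055))
print("copper",P("R",[(556,489)],.038),"brass",P("R",[(731,307)],.059),"jar",P("L",[(697,321)],.065))
```

```text
block [ 0.6688 -0.0039] edges [(0.0648, -100.3), (0.052, 170.1), (0.0652, 79.2), (0.0515, -10.4)]
patch [ 0.5754 -0.1968] edges [(0.0406, -121.1), (0.055, 148.6), (0.0396, 57.2), (0.0538, -30.3)]
strip [ 0.5735 -0.1983] edges [(0.2473, -122.9), (0.0466, 149.1), (0.248, 58.2), (0.0511, -31.7)]
disc [ 0.5733 -0.1968] edges [(0.1876, -44.8), (0.183, -135.3), (0.1849, 134.3), (0.1804, 45.6)]
knobs [[0.5959 0.265 ]
 [0.5911 0.1383]] [0.59347397 0.20164648] -92.18084389451228
line [[0.6305 0.2016]
 [0.5593 0.2036]] [0.5948994  0.20261073]
ironknob [[0.5276627  0.42735809]] blob [[0.52935483 0.42853693]]
steel [0.3985 0.3065] edges [(0.0407, -77.8), (0.0422, -166.4), (0.0429, 98.7), (0.0396, 10.6)]
[[0.3986605  0.30643943]]
copper [[ 0.40259129 -0.30790163]] brass [[ 0.52529913 -0.42328061]] jar [[0.51025932 0.00377968]]
```

Run:
```python
from h import *
go(.669,-.004,.16,np.radians(-10.5)); print(np.round(yaw(arm.observe()),3))
```

```text
clock 0.20 d [-0.6375 -0.4219  0.0667] turn 1.440 tcp [0.1929 0.5942 0.2262] j7 -0.08 tilt [-0.0002 -0.0009]
[[-0.951  0.309 -0.   ]
 [ 0.309  0.951 -0.001]
 [-0.    -0.001 -1.   ]]
```

Run:
```python
from h import *
go(.594,.202,.19,np.radians(20))
```

```text
clock 0.20 d [-0.5026 -0.2492  0.0365] turn 0.908 tcp [0.1929 0.5942 0.2262] j7 -0.08 tilt [-0.0002 -0.0009]
```

>>> {"api": "nudge_tcp", "payload": {"steps": [{"pos":[-0.04,0,0],"twist":0.1,"aperture":1},{"pos":[-0.04,0,0],"twist":0.1,"aperture":1}], "force": 20}}

```text
clock: 0.4
position: [0.2672, 0.5665, 0.2264]
ee_rot: [-0.799, -3.038, -0.0]
force: [1.0, 0.2, -0.2]
width: 0.998
gripper_force: 0.0
```

Run:
```python
from h import *
go(.594,.202,.19,np.radians(0))
```

```text
clock 0.40 d [-0.4639 -0.1565  0.0362] turn 1.056 tcp [0.2672 0.5665 0.2264] j7 -0.12 tilt [-0.0006  0.0002]
```

>>> {"api": "nudge_tcp", "payload": {"steps": [{"pos":[-0.044,-0.015,0.004],"aperture":1},{"pos":[-0.044,-0.015,0.004],"aperture":1},{"pos":[-0.044,-0.015,0.004],"aperture":1},{"pos":[-0.044,-0.015,0.004],"aperture":1},{"pos":[-0.044,-0.015,0.004],"aperture":1},{"pos":[-0.044,-0.015,0.004],"aperture":1},{"pos":[-0.044,-0.015,0.004],"aperture":1},{"pos":[-0.044,-0.015,0.004],"aperture":1},{"pos":[-0.044,-0.015,0.002],"aperture":1},{"pos":[-0.044,-0.015,0.002],"aperture":1}]}}

```text
clock: 1.4
position: [0.5779, 0.2176, 0.1905]
ee_rot: [-0.798, -3.038, 0.0]
force: [0.9, 0.3, 0.2]
width: 0.998
gripper_force: 0.0
```

>>> {"api": "nudge_tcp", "payload": {"steps": [{"pos":[-0.024,-0.007,0],"aperture":1},{"twist":0.15,"aperture":1},{"twist":0.15,"aperture":1},{"twist":0.15,"aperture":1},{"aperture":1},{"aperture":1}]}}

```text
clock: 2.0
position: [0.5943, 0.2014, 0.1906]
ee_rot: [-1.449, -2.787, 0.001]
force: [0.3, 0.1, 0.1]
width: 0.998
gripper_force: 0.0
```

Run:
```python
from h import *
g,T=wrist();cv2.imwrite("pics/wfront.png",g["image"]);np.savez("pics/wfront.npz",T=T)
cv2.imwrite("pics/wfront_b.png",cv2.resize(g["image"],(800,600),interpolation=cv2.INTER_CUBIC))
go(.5735,-.197,.19,np.radians(57.5))
```

```text
clock 2.05 d [-0.3142 -0.2458  0.0007] turn -0.392 tcp [0.5944 0.2014 0.1907] j7 0.35 tilt [-0.0001 -0.0001]
```

View pics/wfront_b.png

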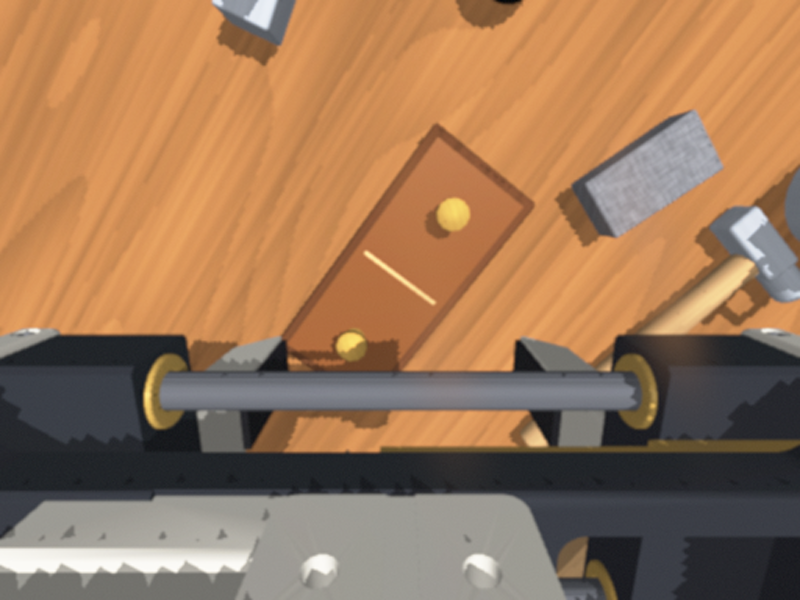

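Wrist view: knobs at (454,214) and (351,346), glue line (365,253)-(435,302). The fingers hide the lower half of the image, so targets should sit on the tool +x side.

Add to h.py:
```python
def V(pts,z,g,T): # pixels read off an 800x600 view of the full picture
    return np.array([ray(((a+.5)*.64-.5,(b+.5)*.64-.5),z,g,T)[:2] for a,b in pts])
```

Run:
```python
from h import *
g=arm.get_image("wrist");T=np.load("pics/wfront.npz")["T"]
k=V([(454,214),(351,346)],.045,g,T);print(k,k.mean(0),np.degrees(np.arctan2(*(k[0]-k[1])[::-1])))
l=V([(365,253),(435,302)],.02,g,T);print(l,l.mean(0),np.degrees(np.arctan2(*(l[1]-l[0])[::-1])))
M=yaw(arm.observe());print(M[:,0])
# look poses: tool x offset so that the target is 80 mm toward tool +x
a=np.radians(57.5)
go(.5735,-.197,.19)
```

```text
[[0.59635005 0.26590305]
 [0.59110282 0.1396401 ]] [0.59372644 0.20277157] 87.62027427089689
[[0.55995644 0.20198316]
 [0.62915195 0.20140104]] [0.59455419 0.2016921 ] -0.48199862230285706
[-5.73324520e-01  8.19328379e-01  4.97728205e-05]
clock 2.10 d [-0.3143 -0.2455  0.0007] turn 0.000 tcp [0.5944 0.2013 0.1907] j7 0.35 tilt [-0.0001 -0.    ]
```

>>> {"api": "nudge_tcp", "payload": {"steps": [{"pos":[-0.0395,-0.0245,0],"aperture":1},{"pos":[-0.0395,-0.0245,0],"aperture":1},{"pos":[-0.0395,-0.0245,0],"aperture":1},{"pos":[-0.0395,-0.0245,0],"aperture":1},{"pos":[-0.0395,-0.0245,0],"aperture":1},{"pos":[-0.0395,-0.0245,0],"aperture":1},{"pos":[-0.0395,-0.0245,0],"aperture":1},{"pos":[-0.0395,-0.0245,0],"aperture":1},{"pos":[-0.0395,-0.0245,0],"aperture":1},{"pos":[-0.0395,-0.0245,0],"aperture":1}]}}

```text
clock: 3.1
position: [0.6184, -0.2648, 0.1909]
ee_rot: [1.452, 2.786, 0.001]
force: [0.3, -0.3, 0.3]
width: 1.001
gripper_force: 0.0
```

>>> {"api": "nudge_tcp", "payload": {"steps": [{"aperture":1},{"aperture":1},{"aperture":1}]}}

```text
clock: 3.4
position: [0.6188, -0.2615, 0.1905]
ee_rot: [-1.452, -2.785, -0.002]
force: [-0.1, 0.3, 0.1]
width: 1.001
gripper_force: 0.0
```

Run:
```python
from h import *
g,T=wrist();np.savez("pics/wpan.npz",T=T)
cv2.imwrite("pics/wpan_b.png",cv2.resize(g["image"],(800,600),interpolation=cv2.INTER_CUBIC))
a=np.radians(79.5);go(.669-.08*np.cos(a),-.004-.08*np.sin(a),.15,np.radians(-10.5))
```

```text
clock 3.45 d [0.1259 0.1312 0.0408] turn 0.793 tcp [ 0.619  -0.261   0.1906] j7 1.12 tilt [0.0001 0.0013]
```

View pics/wpan_b.png

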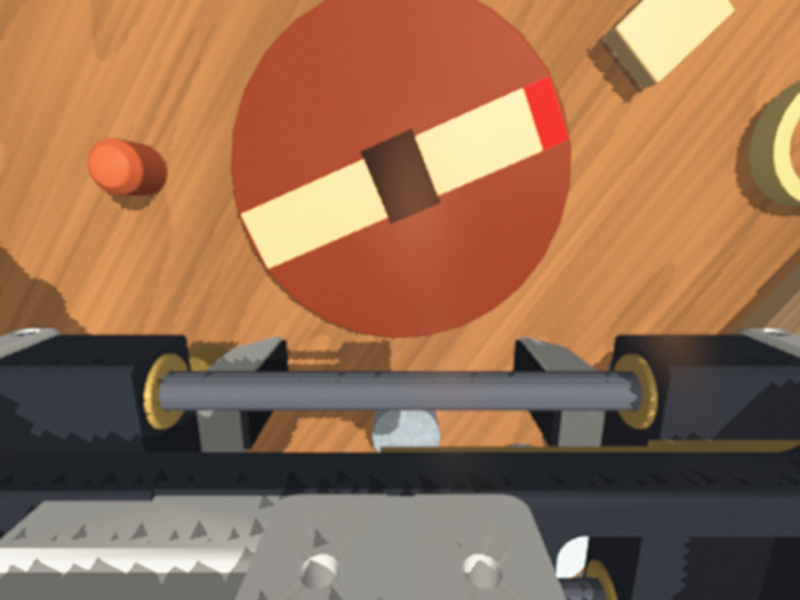

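Patch corners at (361,152),(414,129),(440,202),(390,223); strip corners (549,77),(569,138) at the red end and (240,213),(269,270) at the plain end.

Run:
```python
from h import *
g=arm.get_image("wrist");T=np.load("pics/wpan.npz")["T"]
p=V([(361,152),(414,129),(440,202),(390,223)],.02,g,T);print("patch",p.mean(0))
s=V([(549,77),(569,138),(269,270),(240,213)],.02,g,T);print("strip",s.mean(0))
for q in(p,s):
  for i in range(4):
    e=q[(i+1)%4]-q[i];print(round(np.hypot(*e),4),round(np.degrees(np.arctan2(e[1],e[0])),1))
a=np.radians(79.5);go(.669-.08*np.cos(a),-.004-.08*np.sin(a),.15,np.radians(-10.5))
```

```text
patch [ 0.5751849  -0.19680975]
strip [ 0.57515167 -0.19704547]
0.0427 57.0
0.0563 -33.9
0.0417 -122.7
0.0565 147.1
0.0451 -30.9
0.2509 -121.8
0.0486 147.8
0.2499 57.4
clock 3.50 d [0.1258 0.1312 0.0409] turn 0.793 tcp [ 0.619  -0.261   0.1907] j7 1.12 tilt [0.0001 0.0011]
```

>>> {"api": "nudge_tcp", "payload": {"steps": [{"pos":[0.0315,0.0328,0.0102],"aperture":1},{"pos":[0.0315,0.0328,0.0102],"aperture":1},{"pos":[0.0315,0.0328,0.0102],"aperture":1},{"pos":[0.0315,0.0328,0.0102],"aperture":1},{"twist":0.14,"aperture":1},{"twist":0.14,"aperture":1},{"twist":0.14,"aperture":1},{"twist":0.14,"aperture":1},{"twist":0.14,"aperture":1},{"twist":0.093,"aperture":1}]}}

```text
clock: 4.5
position: [0.6545, -0.0827, 0.15]
ee_rot: [-2.42, -2.002, -0.001]
force: [0.5, 0.4, -0.3]
width: 1.002
gripper_force: 0.0
```

>>> {"api": "nudge_tcp", "payload": {"steps": [{"aperture":1},{"aperture":1}]}}

```text
clock: 4.7
position: [0.6545, -0.0834, 0.15]
ee_rot: [-2.413, -2.011, -0.0]
force: [0.2, -1.0, -1.0]
width: 1.0
gripper_force: 0.0
```

Run:
```python
from h import *
g,T=wrist();np.savez("pics/wb.npz",T=T)
cv2.imwrite("pics/wb_b.png",cv2.resize(g["image"],(800,600),interpolation=cv2.INTER_CUBIC))
go(.669,-.004,.1,np.radians(-10.5))
```

```text
clock 4.75 d [ 0.081  -0.0001  0.05  ] turn 0.001 tcp [ 0.6545 -0.0837  0.15  ] j7 0.18 tilt [0.0001 0.0003]
```

View pics/wb_b.png

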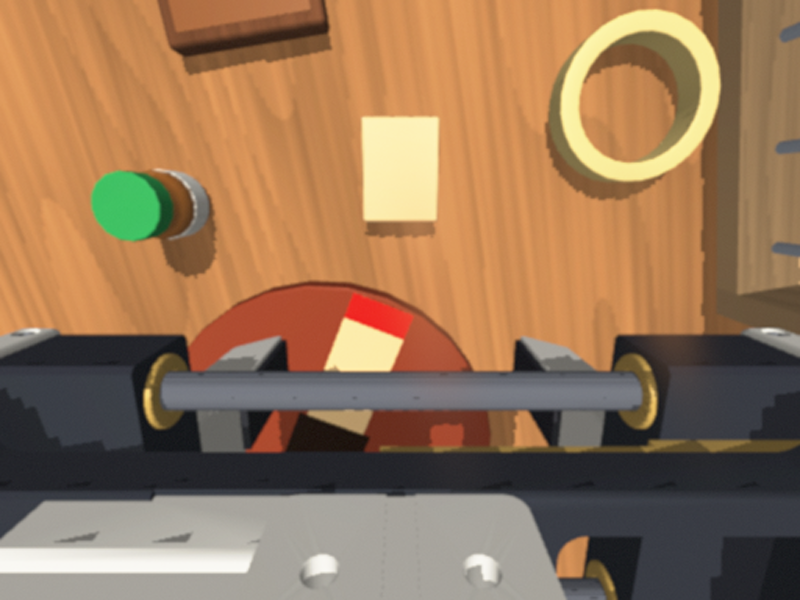

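Block top corners at (361,117),(439,117),(437,221),(362,219), so it is square to the tool.

Run:
```python
from h import *
g=arm.get_image("wrist");T=np.load("pics/wb.npz")["T"]
p=V([(361,117),(439,117),(437,221),(362,219)],.025,g,T);c=p.mean(0);print("block",c)
for i in range(4):
    e=p[(i+1)%4]-p[i];print(round(np.hypot(*e),4),round(np.degrees(np.arctan2(e[1],e[0])),1))
go(*c,.004,np.radians(-10.5))
```

```text
block [ 0.66934435 -0.00359603]
0.0493 -10.4
0.0646 -100.3
0.0502 168.1
0.0633 78.8
clock 4.80 d [0.0817 0.     0.146 ] turn 0.000 tcp [ 0.6544 -0.084   0.15  ] j7 0.18 tilt [0.     0.0003]
```

>>> {"api": "nudge_tcp", "payload": {"steps": [{"pos":[0.041,0,0],"aperture":1},{"pos":[0.0407,0,0.02],"aperture":1},{"pos":[0,0,0.04],"aperture":1},{"pos":[0,0,0.04],"aperture":1},{"pos":[0,0,0.025],"aperture":1},{"pos":[0,0,0.015],"aperture":1},{"pos":[0,0,0.006],"aperture":1},{"aperture":0.9},{"aperture":0.5},{"aperture":0.4}], "force": 20}}

```text
clock: 5.8
position: [0.6706, -0.0044, 0.0055]
ee_rot: [2.417, 2.005, 0.003]
force: [-0.5, -0.3, -0.1]
width: 0.788
gripper_force: 0.0
```

>>> {"api": "nudge_tcp", "payload": {"steps": [{"aperture":0.4},{"aperture":0.4},{"aperture":0.4}]}}

```text
clock: 6.1
position: [0.6697, -0.0043, 0.0043]
ee_rot: [2.418, 2.005, 0.001]
force: [-0.4, 0.6, 2.8]
width: 0.545
gripper_force: 20.0
```

>>> {"api": "nudge_tcp", "payload": {"steps": [{"pos":[0,0,-0.01],"aperture":0.4},{"pos":[0,0,-0.03],"aperture":0.4},{"pos":[0,0,-0.03],"aperture":0.4},{"twist":-0.14,"aperture":0.4},{"twist":-0.14,"aperture":0.4},{"twist":-0.14,"aperture":0.4},{"twist":-0.14,"aperture":0.4},{"twist":-0.14,"aperture":0.4},{"twist":-0.14,"aperture":0.4},{"twist":-0.14,"aperture":0.4}]}}

```text
clock: 7.1
position: [0.6696, -0.0046, 0.0746]
ee_rot: [1.182, 2.91, -0.0]
force: [0.3, -0.7, -0.6]
width: 0.54
gripper_force: 20.0
```

>>> {"api": "nudge_tcp", "payload": {"steps": [{"twist":-0.14,"aperture":0.4},{"twist":-0.07,"aperture":0.4},{"aperture":0.4},{"aperture":0.4}]}}

```text
clock: 7.5
position: [0.6696, -0.0046, 0.0743]
ee_rot: [0.883, 3.015, 0.0]
force: [-0.0, 0.8, -1.8]
width: 0.547
gripper_force: 20.0
```

Run:
```python
from h import *
print(arm.observe()["width"]);go(.5747,-.197,.06,np.radians(57.7))
```

```text
0.5469159190261409
clock 7.50 d [-0.0239 -0.2132  0.0143] turn -0.006 tcp [ 0.6696 -0.0046  0.0743] j7 1.06 tilt [ 0.0002 -0.0001]
```

>>> {"api": "nudge_tcp", "payload": {"steps": [{"pos":[-0.004,-0.0355,0],"twist":-0.006,"aperture":0.4},{"pos":[-0.004,-0.0355,0],"aperture":0.4},{"pos":[-0.004,-0.0355,0],"aperture":0.4},{"pos":[-0.004,-0.0355,0],"aperture":0.4},{"pos":[-0.004,-0.0355,0.007],"aperture":0.4},{"pos":[-0.0039,-0.0357,0.007],"aperture":0.4},{"aperture":0.4},{"aperture":0.4},{"aperture":0.4}]}}

```text
clock: 8.4
position: [0.577, -0.1963, 0.0601]
ee_rot: [0.869, 3.019, 0.001]
force: [0.6, -0.5, -0.7]
width: 0.544
gripper_force: 20.0
```

Run:
```python
from h import *
go(.5747,-.197,.0235,np.radians(57.7))
```

```text
clock 8.40 d [ 0.0015 -0.0018  0.0366] turn 0.003 tcp [ 0.577  -0.1963  0.0601] j7 1.38 tilt [0.0006 0.0006]
```

>>> {"api": "nudge_tcp", "payload": {"steps": [{"pos":[0,0,0.015],"aperture":0.4},{"pos":[0,0,0.012],"aperture":0.4},{"aperture":0.4},{"aperture":0.4}]}}

```text
clock: 8.8
position: [0.5758, -0.197, 0.032]
ee_rot: [-0.868, -3.017, 0.0]
force: [0.2, -0.1, 0.2]
width: 0.542
gripper_force: 20.0
```

Run:
```python
from h import *
go(.5747,-.197,.0235,np.radians(57.7))
```

```text
clock 8.80 d [ 0.0009 -0.0006  0.0086] turn 0.003 tcp [ 0.5758 -0.197   0.032 ] j7 1.39 tilt [-0.0016  0.0004]
```

>>> {"api": "nudge_tcp", "payload": {"steps": [{"pos":[0.0006,-0.0005,0.004],"twist":0.003,"aperture":0.4},{"pos":[0,0,0.003],"aperture":0.4},{"pos":[0,0,0.001],"aperture":0.4},{"aperture":0.4},{"aperture":0.4}]}}

```text
clock: 9.3
position: [0.5755, -0.1977, 0.0251]
ee_rot: [0.874, 3.017, 0.0]
force: [-0.1, 0.1, -1.9]
width: 0.544
gripper_force: 20.0
```

Run:
```python
from h import *
go(.5747,-.197,.0235,np.radians(57.7));print(arm.observe()["force"])
```

```text
clock 9.30 d [0.0011 0.0001 0.0016] turn -0.000 tcp [ 0.5755 -0.1977  0.0251] j7 1.39 tilt [ 0.0003 -0.    ]
[-0.07519483  0.07376274 -1.94098593]
```

>>> {"api": "nudge_tcp", "payload": {"steps": [{"pos":[0,0,0.001],"aperture":0.4},{"pos":[0,0,0.001],"aperture":0.4},{"aperture":0.4}]}}

```text
clock: 9.6
position: [0.5757, -0.1977, 0.0242]
ee_rot: [0.874, 3.017, 0.001]
force: [-3.8, 1.4, 13.7]
width: 0.543
gripper_force: 20.0
```

>>> {"api": "nudge_tcp", "payload": {"steps": [{"aperture":0.6},{"aperture":0.8},{"aperture":0.8},{"pos":[0,0,-0.02],"aperture":0.8},{"pos":[0,0,-0.04],"aperture":1},{"pos":[-0.04,0,-0.04],"aperture":1},{"pos":[-0.04,0,-0.03],"aperture":1},{"aperture":1},{"aperture":1}]}}

```text
clock: 10.5
position: [0.6397, -0.2384, 0.1484]
ee_rot: [0.875, 3.016, -0.0]
force: [-0.9, 0.5, -1.0]
width: 0.999
gripper_force: 0.0
```

Run:
```python
from h import *
g,T=wrist();np.savez("pics/wp2.npz",T=T);cv2.imwrite("pics/wp2.png",g["image"])
cv2.imwrite("pics/wp2_b.png",cv2.resize(g["image"][20:230,116:396],(800,600),interpolation=cv2.INTER_CUBIC))
b=np.radians(57);go(.529,.428,.2,b)
```

```text
clock 10.55 d [ 0.4483  0.504  -0.0521] turn 0.012 tcp [ 0.6383 -0.2376  0.1473] j7 1.40 tilt [-0.0015  0.0006]
```

View pics/wp2_b.png

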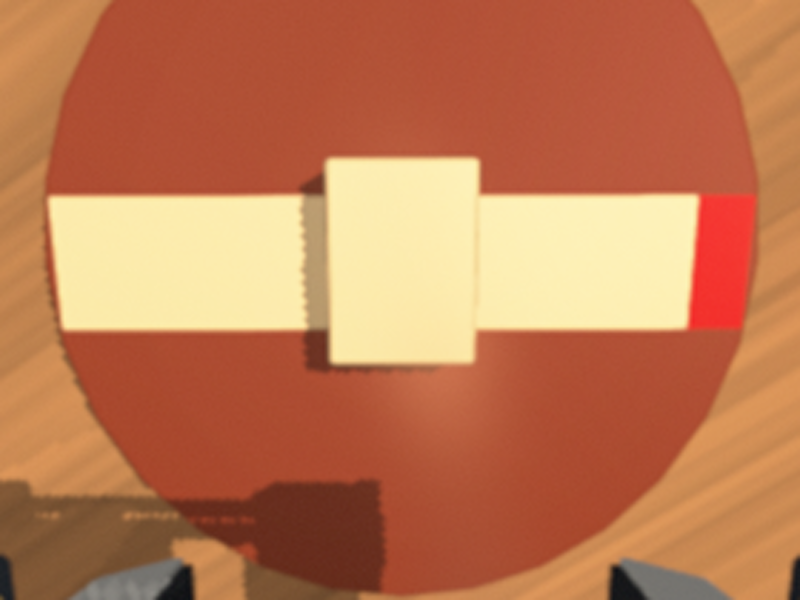

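Block top corners in the crop are (327,157),(480,157),(474,363),(330,363); strip corners (756,194),(741,329),(62,330),(49,196).

Run:
```python
from h import *
g=arm.get_image("wrist");T=np.load("pics/wp2.npz")["T"];k=280/800
C=lambda pts,z:np.array([ray((116+(a+.5)*k-.5,20+(b+.5)*k-.5),z,g,T)[:2] for a,b in pts])
s=C([(756,194),(741,329),(62,330),(49,196)],.02);p=C([(327,157),(480,157),(474,363),(330,363)],.045)
ax=(s[0]+s[1]-s[2]-s[3]);L=np.hypot(*ax)/2;ax/=np.hypot(*ax)
print("strip",s.mean(0),L,np.degrees(np.arctan2(ax[1],ax[0])),"block",p.mean(0))
d=p.mean(0)-s.mean(0);print("err x,y",d@ax,d@np.array([-ax[1],ax[0]]))
for i in range(4):
    e=p[(i+1)%4]-p[i];print(round(np.hypot(*e),4),round(np.degrees(np.arctan2(e[1],e[0])),1))
go(.529,.428,.2)
```

```text
strip [ 0.57454071 -0.19665841] 0.25015558949052485 57.71950984319422 block [ 0.57544303 -0.1969215 ]
err x,y 0.000259472693708246 -0.0009033677365232436
0.0488 57.6
0.065 -32.7
0.049 -122.4
0.065 147.1
clock 10.60 d [ 0.4475  0.504  -0.0521] turn 0.000 tcp [ 0.6378 -0.237   0.1469] j7 1.40 tilt [-0.0026  0.0012]
```

>>> {"api": "nudge_tcp", "payload": {"steps": [{"pos":[0.0262,0.036,0],"aperture":1},{"pos":[0.0262,0.036,0],"aperture":1},{"pos":[0.0262,0.036,0],"aperture":1},{"pos":[0.0262,0.036,0],"aperture":1},{"pos":[0.0262,0.036,0],"aperture":1},{"pos":[0.0262,0.036,0],"aperture":1},{"pos":[0.0262,0.036,0],"aperture":1},{"pos":[0.0262,0.036,0],"aperture":1},{"pos":[0.0262,0.036,0],"aperture":1},{"pos":[0.0262,0.036,0],"aperture":1}]}}

```text
clock: 11.6
position: [0.6079, 0.2081, 0.1471]
ee_rot: [-0.873, -3.016, 0.002]
force: [0.7, 0.0, 0.2]
width: 1.004
gripper_force: 0.0
```

>>> {"api": "nudge_tcp", "payload": {"steps": [{"pos":[0.0262,0.036,0],"aperture":1},{"pos":[0.0262,0.036,0],"aperture":1},{"pos":[0.0262,0.036,0],"aperture":1},{"pos":[0.0262,0.036,0],"aperture":1},{"aperture":1},{"aperture":1},{"aperture":1}]}}

```text
clock: 12.3
position: [0.5981, 0.3823, 0.1474]
ee_rot: [-0.875, -3.017, 0.004]
force: [0.6, -0.1, 0.5]
width: 1.001
gripper_force: 0.0
```

Run:
```python
from h import *
g,T=wrist();np.savez("pics/wi.npz",T=T);cv2.imwrite("pics/wi.png",g["image"])
cv2.imwrite("pics/wi_b.png",cv2.resize(g["image"][20:230,116:396],(800,600),interpolation=cv2.INTER_CUBIC))
go(.529,.428,.1)
```

```text
clock 12.35 d [0.0834 0.0017 0.0477] turn 0.000 tcp [0.5985 0.382  0.1478] j7 0.45 tilt [-0.0007 -0.0017]
```

View pics/wi_b.png

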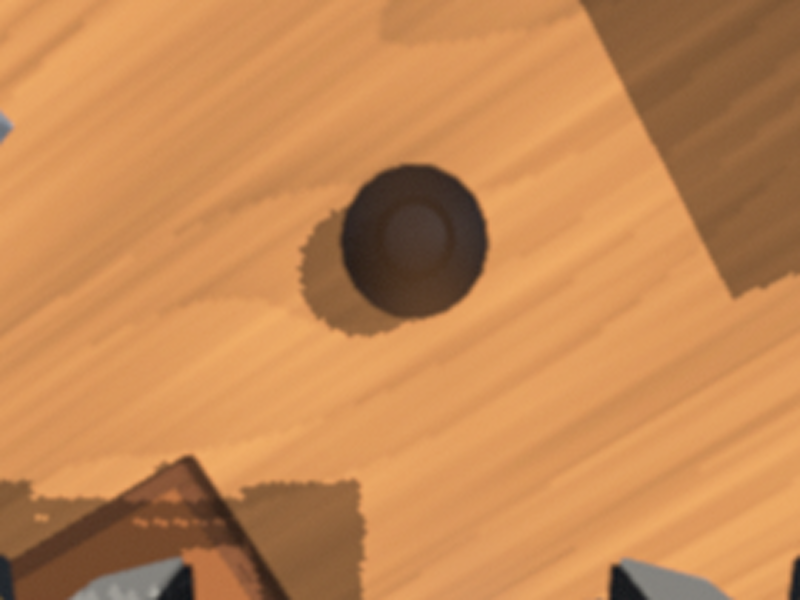

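Iron rim circle: left 342, right 488, top 164, bottom 318 in the crop; knob at (416,232).

Add to h.py:
```python
K=280/800
def C(pts,z,g,T): # pixels read off the standard wrist crop
    return np.array([ray((116+(a+.5)*K-.5,20+(b+.5)*K-.5),z,g,T)[:2] for a,b in pts])
```

Run:
```python
from h import *
g=arm.get_image("wrist");T=np.load("pics/wi.npz")["T"]
print(C([(415,241)],.04,g,T),C([(416,232)],.065,g,T),C([(342,241),(488,241),(415,164),(415,318)],.04,g,T).round(4).tolist())
c=C([(415,241)],.04,g,T)[0]; go(*c,.008)
```

```text
[[0.52967032 0.43102498]] [[0.52890925 0.43141641]] [[0.5167, 0.4106], [0.5427, 0.4515], [0.5095, 0.4437], [0.5508, 0.4177]]
clock 12.40 d [0.0846 0.0044 0.14  ] turn 0.000 tcp [0.5988 0.3821 0.1481] j7 0.45 tilt [-0.0004 -0.0012]
```

>>> {"api": "nudge_tcp", "payload": {"steps": [{"pos":[0.042,0.002,0],"aperture":1},{"pos":[0.043,0.002,0],"aperture":1},{"pos":[0,0,0.03],"aperture":1},{"pos":[0,0,0.03],"aperture":1},{"aperture":1},{"aperture":1}]}}

```text
clock: 13.0
position: [0.5293, 0.4317, 0.0886]
ee_rot: [-0.877, -3.017, 0.002]
force: [-0.0, -1.0, 0.9]
width: 0.997
gripper_force: 0.0
```

Run:
```python
from h import *
go(.5293,.4312,.008)
```

```text
clock 13.00 d [-0.0002 -0.0004  0.0806] turn 0.000 tcp [0.5293 0.4317 0.0886] j7 0.34 tilt [-0.0003 -0.0009]
```

>>> {"api": "nudge_tcp", "payload": {"steps": [{"pos":[0,0,0.035],"aperture":1},{"pos":[0,0,0.03],"aperture":1},{"pos":[0,0,0.012],"aperture":1},{"pos":[0,0,0.003],"aperture":1},{"aperture":0.9},{"aperture":0.5},{"aperture":0.4},{"aperture":0.4},{"aperture":0.4},{"aperture":0.4}], "force": 40}}

```text
clock: 14.0
position: [0.5285, 0.4325, 0.0085]
ee_rot: [-0.874, -3.017, 0.001]
force: [-2.4, -0.6, 5.3]
width: 0.532
gripper_force: 40.1
```

>>> {"api": "nudge_tcp", "payload": {"steps": [{"pos":[0,0,-0.004],"aperture":0.4},{"pos":[0,0,-0.02],"aperture":0.4},{"pos":[0,0,-0.03],"aperture":0.4},{"pos":[0,0,-0.03],"aperture":0.4},{"pos":[0,0,-0.03],"aperture":0.4},{"aperture":0.4},{"aperture":0.4}]}}

```text
clock: 14.7
position: [0.5285, 0.4328, 0.1217]
ee_rot: [-0.874, -3.017, 0.0]
force: [0.2, -0.6, -6.9]
width: 0.535
gripper_force: 40.0
```

Run:
```python
from h import *
print(arm.observe()["gripper_force"]);go(.5754,-.1969,.12,np.radians(57.7))
```

```text
39.974421355873346
clock 14.70 d [-0.3762 -0.5072  0.0018] turn -0.000 tcp [0.5285 0.4328 0.1217] j7 0.33 tilt [-0.0002 -0.0001]
```

>>> {"api": "nudge_tcp", "payload": {"steps": [{"pos":[-0.015,-0.02,0],"aperture":0.4},{"pos":[-0.0265,-0.036,0],"aperture":0.4},{"pos":[-0.0265,-0.036,0],"aperture":0.4},{"pos":[-0.0265,-0.036,0],"aperture":0.4},{"pos":[-0.0265,-0.036,0],"aperture":0.4},{"pos":[-0.0265,-0.036,0],"aperture":0.4},{"pos":[-0.0265,-0.036,0],"aperture":0.4},{"pos":[-0.0265,-0.036,0],"aperture":0.4},{"pos":[-0.0265,-0.036,0],"aperture":0.4},{"pos":[-0.0265,-0.036,0],"aperture":0.4}]}}

```text
clock: 15.7
position: [0.5575, 0.0049, 0.1202]
ee_rot: [-0.873, -3.014, 0.002]
force: [0.5, -0.8, -5.7]
width: 0.531
gripper_force: 40.0
```

>>> {"api": "nudge_tcp", "payload": {"steps": [{"pos":[-0.0265,-0.036,0],"aperture":0.4},{"pos":[-0.0265,-0.036,0],"aperture":0.4},{"pos":[-0.0265,-0.036,0],"aperture":0.4},{"pos":[-0.0265,-0.036,0],"aperture":0.4},{"pos":[-0.015,-0.02,0],"aperture":0.4},{"aperture":0.4},{"aperture":0.4},{"aperture":0.4}]}}

```text
clock: 16.5
position: [0.5731, -0.1947, 0.1208]
ee_rot: [-0.871, -3.016, -0.001]
force: [-0.1, 0.1, -5.2]
width: 0.533
gripper_force: 40.0
```

Run:
```python
from h import *
go(.5748,-.1965,.053,np.radians(57.7))
```

```text
clock 16.50 d [-0.0026 -0.0006  0.0678] turn 0.001 tcp [ 0.5731 -0.1947  0.1208] j7 1.37 tilt [-0.0025  0.0016]
```

>>> {"api": "nudge_tcp", "payload": {"steps": [{"pos":[-0.0015,-0.0006,0.02],"aperture":0.4},{"pos":[0,0,0.02],"aperture":0.4},{"pos":[0,0,0.015],"aperture":0.4},{"pos":[0,0,0.005],"aperture":0.4},{"aperture":0.4},{"aperture":0.4},{"aperture":0.4}]}}

```text
clock: 17.2
position: [0.5754, -0.1978, 0.0632]
ee_rot: [0.873, 3.016, 0.0]
force: [-0.4, 0.0, -4.8]
width: 0.529
gripper_force: 40.0
```

Run:
```python
from h import *
go(.5748,-.1965,.053,np.radians(57.7))
```

```text
clock 17.20 d [0.0012 0.0007 0.0102] turn 0.000 tcp [ 0.5754 -0.1978  0.0632] j7 1.39 tilt [ 0.0015 -0.0003]
```

>>> {"api": "nudge_tcp", "payload": {"steps": [{"pos":[0.001,0.0008,0.005],"aperture":0.4},{"pos":[0,0,0.003],"aperture":0.4},{"pos":[0,0,0.001],"aperture":0.4},{"aperture":0.4},{"aperture":0.4}]}}

```text
clock: 17.7
position: [0.5742, -0.1964, 0.0535]
ee_rot: [-0.874, -3.017, -0.001]
force: [-2.1, 2.3, 1.3]
width: 0.534
gripper_force: 40.0
```

Run:
```python
from h import *
go(.5748,-.1965,.053,np.radians(57.7))
```

```text
clock 17.70 d [-0.0005  0.0002  0.0005] turn -0.000 tcp [ 0.5742 -0.1964  0.0535] j7 1.39 tilt [-0.0001  0.0004]
```

>>> {"api": "nudge_tcp", "payload": {"steps": [{"pos":[0,0,0.0008],"aperture":0.4},{"aperture":0.4},{"aperture":0.6},{"aperture":0.8},{"aperture":1},{"pos":[0,0,-0.01],"aperture":1},{"pos":[0,0,-0.04],"aperture":1},{"pos":[0,0,-0.04],"aperture":1},{"pos":[0,0,-0.02],"aperture":1}]}}

```text
clock: 18.6
position: [0.5758, -0.1974, 0.1667]
ee_rot: [0.873, 3.013, 0.0]
force: [0.3, -0.5, 0.6]
width: 0.999
gripper_force: 0.0
```

>>> {"api": "nudge_tcp", "payload": {"steps": [{"pos":[-0.04,0,-0.02],"aperture":1},{"pos":[-0.04,0,0],"aperture":1},{"aperture":1},{"aperture":1},{"aperture":1}]}}

```text
clock: 19.1
position: [0.6413, -0.239, 0.1824]
ee_rot: [-0.874, -3.017, -0.0]
force: [-0.8, -0.4, -0.1]
width: 0.999
gripper_force: 0.0
```

Run:
```python
from h import *
g,T=wrist();np.savez("pics/wp3.npz",T=T);cv2.imwrite("pics/wp3.png",g["image"])
cv2.imwrite("pics/wp3_b.png",cv2.resize(g["image"][20:230,116:396],(800,600),interpolation=cv2.INTER_CUBIC))
go(.525,-.423,.15,np.radians(-32.3));go(.525,-.423,.15,np.radians(57.7))
```

```text
clock 19.15 d [-2.000e-04 -2.178e-01  3.250e-02] turn -1.571 tcp [ 0.6412 -0.2388  0.1826] j7 1.40 tilt [-0.0006  0.0006]
clock 19.15 d [-2.000e-04 -2.178e-01  3.250e-02] turn 0.000 tcp [ 0.6412 -0.2388  0.1826] j7 1.40 tilt [-0.0006  0.0006]
```

View pics/wp3_b.png

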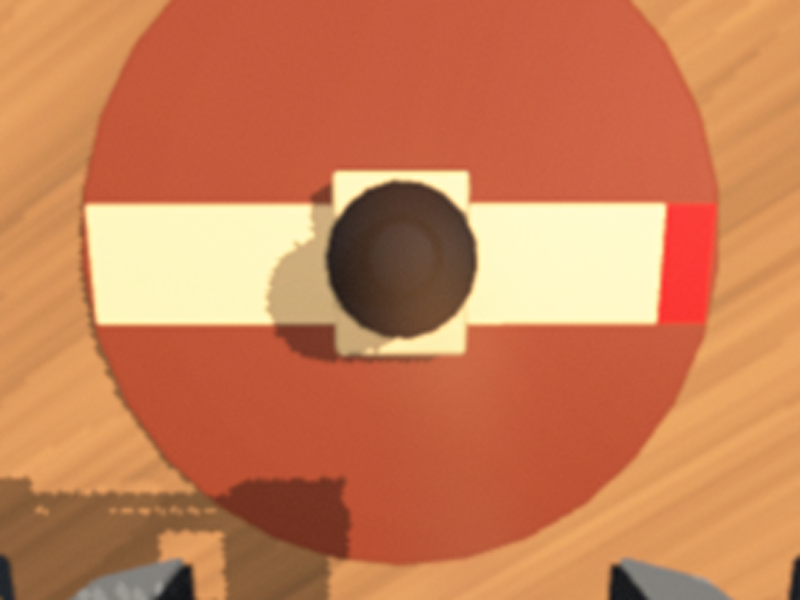

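Iron rim: left 327, right 477, top 181, bottom 338; block corners (333,171),(469,171),(466,355),(336,355).

Run:
```python
from h import *
g=arm.get_image("wrist");T=np.load("pics/wp3.npz")["T"]
i=C([(402,259.5)],.085,g,T)[0];p=C([(333,171),(469,171),(466,355),(336,355)],.045,g,T).mean(0)
s=C([(716,203),(705,324),(97,325),(85,204)],.02,g,T)
a=np.radians(57.7);A=np.array([[np.cos(a),np.sin(a)],[-np.sin(a),np.cos(a)]])
print("iron",i,"block",p,"strip",s.mean(0),"iron-block",A@(i-p),"block-strip",A@(p-s.mean(0)))
```

```text
iron [ 0.57592451 -0.19711325] block [ 0.57598737 -0.1975601 ] strip [ 0.5748981 -0.1970482] iron-block [0.00034412 0.00029191] block-strip [ 0.00014937 -0.00119425]
```

>>> {"api": "nudge_tcp", "payload": {"steps": [{"pos":[0,-0.037,0],"aperture":1},{"pos":[0,-0.037,0],"aperture":1},{"pos":[0,-0.037,0],"aperture":1},{"pos":[0,-0.037,0],"aperture":1},{"pos":[0,-0.037,0],"aperture":1},{"pos":[0,-0.037,0.01],"aperture":1},{"pos":[0,-0.037,0.01],"aperture":1},{"pos":[0,-0.039,0.01],"aperture":1}]}}

```text
clock: 20.0
position: [0.4819, -0.4915, 0.1526]
ee_rot: [0.872, 3.017, 0.001]
force: [0.7, -0.7, 0.4]
width: 1.0
gripper_force: 0.0
```

>>> {"api": "nudge_tcp", "payload": {"steps": [{"twist":0.14,"aperture":1},{"twist":0.14,"aperture":1},{"twist":0.14,"aperture":1},{"twist":0.14,"aperture":1},{"twist":0.14,"aperture":1},{"twist":0.14,"aperture":1},{"twist":0.14,"aperture":1},{"twist":0.14,"aperture":1},{"twist":0.14,"aperture":1},{"twist":0.14,"aperture":1}]}}

```text
clock: 21.0
position: [0.4826, -0.4905, 0.1528]
ee_rot: [-2.617, -1.738, -0.001]
force: [0.3, -0.1, -0.0]
width: 1.0
gripper_force: 0.0
```

>>> {"api": "nudge_tcp", "payload": {"steps": [{"twist":0.14,"aperture":1},{"twist":0.031,"aperture":1},{"aperture":1},{"aperture":1}]}}

```text
clock: 21.4
position: [0.4827, -0.491, 0.1526]
ee_rot: [-2.749, -1.52, -0.0]
force: [0.2, -0.3, 0.3]
width: 0.997
gripper_force: 0.0
```

Run:
```python
from h import *
g,T=wrist();np.savez("pics/wbr.npz",T=T);cv2.imwrite("pics/wbr.png",g["image"])
cv2.imwrite("pics/wbr_b.png",cv2.resize(g["image"][20:230,116:396],(800,600),interpolation=cv2.INTER_CUBIC))
go(.525,-.423,.1,np.radians(-32.3))
```

```text
clock 21.45 d [ 0.0803 -0.0004  0.0526] turn 0.002 tcp [ 0.4826 -0.4912  0.1526] j7 0.52 tilt [0.0002 0.0001]
```

View pics/wbr_b.png

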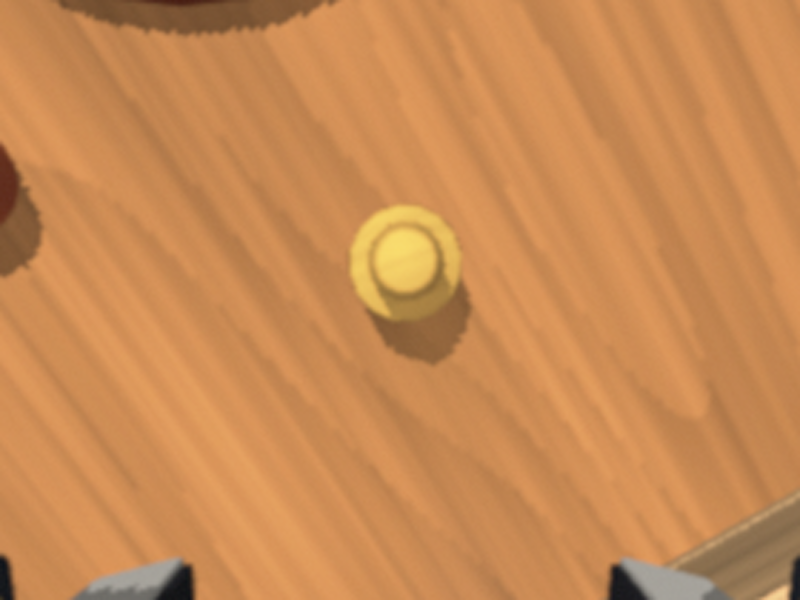

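Brass rim: left 350, right 461, top 206, bottom 321, so its centre is (405.5,263.5).

Run:
```python
from h import *
g=arm.get_image("wrist");T=np.load("pics/wbr.npz")["T"]
c=C([(405.5,263.5)],.034,g,T)[0];print(c,C([(405,259)],.059,g,T)); go(*c,.006,np.radians(-32.3))
```

```text
[ 0.52598085 -0.42612273] [[ 0.52591146 -0.42568601]]
clock 21.50 d [0.0782 0.002  0.1466] turn 0.002 tcp [ 0.4826 -0.4912  0.1526] j7 0.52 tilt [0.0003 0.0002]
```

>>> {"api": "nudge_tcp", "payload": {"steps": [{"pos":[0.039,0.001,0],"twist":0.002,"aperture":1},{"pos":[0.039,0.001,0],"aperture":1},{"pos":[0,0,0.04],"aperture":1},{"pos":[0,0,0.04],"aperture":1},{"pos":[0,0,0.035],"aperture":1},{"pos":[0,0,0.02],"aperture":1},{"pos":[0,0,0.0105],"aperture":1},{"aperture":1},{"aperture":0.7},{"aperture":0.4}], "force": 40}}

```text
clock: 22.5
position: [0.5269, -0.4273, 0.0086]
ee_rot: [2.751, 1.512, 0.002]
force: [0.0, 0.2, -0.1]
width: 0.871
gripper_force: 0.0
```

>>> {"api": "nudge_tcp", "payload": {"steps": [{"aperture":0.35},{"aperture":0.35},{"aperture":0.35},{"aperture":0.35}]}}

```text
clock: 22.9
position: [0.5262, -0.4265, 0.0072]
ee_rot: [2.753, 1.513, 0.0]
force: [-0.1, -0.2, -0.1]
width: 0.524
gripper_force: 0.0
```

Run:
```python
from h import *
print(yaw(arm.observe())[:2,0]);go(.526,-.426,.006)
```

```text
[0.53627636 0.84404245]
clock 22.90 d [ 0.0003 -0.0004  0.0012] turn 0.000 tcp [ 0.5262 -0.4265  0.0072] j7 0.50 tilt [ 0.0002 -0.0001]
```

>>> {"api": "nudge_tcp", "payload": {"steps": [{"aperture":0.35},{"aperture":0.35},{"pos":[0,0,-0.004],"aperture":0.35},{"pos":[0,0,-0.04],"aperture":0.35},{"pos":[0,0,-0.045],"aperture":0.35},{"pos":[0,0,-0.045],"aperture":0.35},{"pos":[0,0,-0.045],"aperture":0.35},{"aperture":0.35},{"aperture":0.35}]}}

```text
clock: 23.8
position: [0.5263, -0.4265, 0.1866]
ee_rot: [2.753, 1.512, 0.002]
force: [0.4, 0.3, -5.1]
width: 0.423
gripper_force: 40.0
```

Run:
```python
from h import *
go(.6147,-.1334,.19,np.radians(-32.3))
```

```text
clock 23.80 d [ 0.2948 -0.0826 -0.0034] turn -0.002 tcp [ 0.5263 -0.4265  0.1866] j7 0.39 tilt [ 0.0014 -0.0004]
```

>>> {"api": "nudge_tcp", "payload": {"steps": [{"pos":[0.0368,-0.0103,0],"aperture":0.35},{"pos":[0.0368,-0.0103,0],"aperture":0.35},{"pos":[0.0368,-0.0103,0],"aperture":0.35},{"pos":[0.0368,-0.0103,0],"aperture":0.35},{"pos":[0.0368,-0.0103,0],"aperture":0.35},{"pos":[0.0368,-0.0103,0],"aperture":0.35},{"pos":[0.0368,-0.0103,0],"aperture":0.35},{"pos":[0.0368,-0.0103,0],"aperture":0.35},{"aperture":0.35},{"aperture":0.35}]}}

```text
clock: 24.8
position: [0.6136, -0.1318, 0.1837]
ee_rot: [-2.749, -1.516, 0.005]
force: [-0.2, -0.9, -2.4]
width: 0.425
gripper_force: 40.0
```

>>> {"api": "nudge_tcp", "payload": {"steps": [{"pos":[0,0,0.04],"aperture":0.35},{"pos":[0,0,0.04],"aperture":0.35},{"pos":[0,0,0.04],"aperture":0.35},{"pos":[0,0,0.02],"aperture":0.35},{"pos":[0,0,0.01],"aperture":0.35},{"aperture":0.35},{"aperture":0.35},{"aperture":0.35}]}}

```text
clock: 25.6
position: [0.6154, -0.1344, 0.0374]
ee_rot: [2.752, 1.511, 0.003]
force: [0.5, -0.2, -2.7]
width: 0.419
gripper_force: 40.0
```

Run:
```python
from h import *
go(.6147,-.1334,.0265,np.radians(-32.3))
```

```text
clock 25.60 d [ 0.0005 -0.0012  0.0109] turn -0.003 tcp [ 0.6154 -0.1344  0.0374] j7 0.03 tilt [ 0.0023 -0.0004]
```

>>> {"api": "nudge_tcp", "payload": {"steps": [{"pos":[0.0004,-0.001,0.005],"twist":-0.002,"aperture":0.35},{"pos":[0,0,0.004],"aperture":0.35},{"pos":[0,0,0.001],"aperture":0.35},{"aperture":0.35},{"aperture":0.35},{"aperture":0.35}]}}

```text
clock: 26.2
position: [0.6142, -0.1326, 0.0269]
ee_rot: [-2.751, -1.516, -0.002]
force: [-2.8, 1.7, 7.0]
width: 0.421
gripper_force: 40.0
```

Run:
```python
from h import *
go(.6147,-.1334,.0265,np.radians(-32.3))
```

```text
clock 26.20 d [-0.0004  0.0009  0.0004] turn 0.000 tcp [ 0.6142 -0.1326  0.0269] j7 0.04 tilt [0.0009 0.0007]
```

>>> {"api": "nudge_tcp", "payload": {"steps": [{"aperture":0.5},{"aperture":0.6},{"aperture":0.7},{"pos":[0,0,-0.01],"aperture":0.7},{"pos":[0,0,-0.04],"aperture":0.8},{"pos":[0,0,-0.045],"aperture":1},{"pos":[0,0,-0.045],"aperture":1},{"pos":[0,0,-0.035],"aperture":1}]}}

```text
clock: 27.0
position: [0.6142, -0.1335, 0.2046]
ee_rot: [2.751, 1.514, 0.003]
force: [1.4, -0.6, -0.7]
width: 0.976
gripper_force: 0.0
```

Run:
```python
from h import *
go(.360,-.376,.155,np.radians(-32.3))
```

```text
clock 27.00 d [-0.3409 -0.0851  0.0491] turn -0.001 tcp [ 0.6142 -0.1335  0.2046] j7 -0.08 tilt [ 0.0024 -0.0006]
```

>>> {"api": "nudge_tcp", "payload": {"steps": [{"pos":[-0.034,-0.0085,0],"aperture":1},{"pos":[-0.034,-0.0085,0],"aperture":1},{"pos":[-0.034,-0.0085,0],"aperture":1},{"pos":[-0.034,-0.0085,0],"aperture":1},{"pos":[-0.034,-0.0085,0],"aperture":1},{"pos":[-0.034,-0.0085,0],"aperture":1},{"pos":[-0.034,-0.0085,0],"aperture":1},{"pos":[-0.034,-0.0085,0.02],"aperture":1},{"pos":[-0.034,-0.0085,0.02],"aperture":1},{"pos":[-0.034,-0.0085,0.01],"aperture":1}]}}

```text
clock: 28.0
position: [0.3588, -0.3752, 0.1504]
ee_rot: [-2.751, -1.515, -0.0]
force: [-0.8, -0.5, 0.4]
width: 1.0
gripper_force: 0.0
```

>>> {"api": "nudge_tcp", "payload": {"steps": [{"aperture":1},{"aperture":1},{"aperture":1}]}}

```text
clock: 28.3
position: [0.3612, -0.3744, 0.1515]
ee_rot: [2.751, 1.517, 0.001]
force: [-0.3, 0.7, -0.3]
width: 1.0
gripper_force: 0.0
```

Run:
```python
from h import *
g,T=wrist();np.savez("pics/wc.npz",T=T);cv2.imwrite("pics/wc.png",g["image"])
cv2.imwrite("pics/wc_b.png",cv2.resize(g["image"][20:230,116:396],(800,600),interpolation=cv2.INTER_CUBIC))
```

```text
(no output)
```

View pics/wc_b.png

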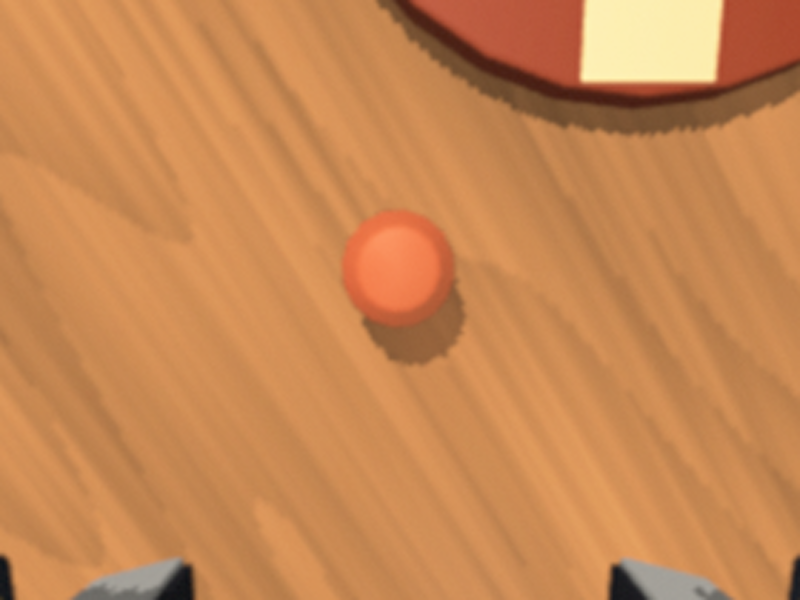

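Copper rim: left 343, right 455, top 210, bottom 327, so its centre is (399,268.5).

Run:
```python
from h import *
g=arm.get_image("wrist");T=np.load("pics/wc.npz")["T"]
c=C([(399,268.5)],.034,g,T)[0];print(c); go(*c,.006,np.radians(-32.3))
```

```text
[ 0.40196387 -0.30989765]
clock 28.40 d [ 7.590e-02 -1.000e-04  1.454e-01] turn 0.002 tcp [ 0.3615 -0.3741  0.1514] j7 0.52 tilt [ 0.0009 -0.0001]
```

>>> {"api": "nudge_tcp", "payload": {"steps": [{"pos":[0.038,0,0],"twist":0.001,"aperture":1},{"pos":[0.038,0,0],"aperture":1},{"pos":[0,0,0.04],"aperture":1},{"pos":[0,0,0.04],"aperture":1},{"pos":[0,0,0.035],"aperture":1},{"pos":[0,0,0.02],"aperture":1},{"pos":[0,0,0.0095],"aperture":1},{"aperture":0.8},{"aperture":0.6},{"aperture":0.35}], "force": 40}}

```text
clock: 29.4
position: [0.4018, -0.311, 0.0077]
ee_rot: [2.751, 1.514, 0.002]
force: [0.1, -0.4, -0.4]
width: 0.784
gripper_force: 0.0
```

>>> {"api": "nudge_tcp", "payload": {"steps": [{"aperture":0.35},{"aperture":0.35},{"aperture":0.35},{"aperture":0.35},{"aperture":0.35}]}}

```text
clock: 29.9
position: [0.4009, -0.3106, 0.0066]
ee_rot: [-2.753, -1.514, -0.0]
force: [0.1, 1.1, 4.0]
width: 0.426
gripper_force: 40.0
```

Run:
```python
from h import *
go(.40196,-.3099,.006);go(.5345,-.2602,.1)
```

```text
clock 29.90 d [0.0011 0.0005 0.0006] turn 0.000 tcp [ 0.4009 -0.3106  0.0066] j7 0.56 tilt [0.0002 0.0001]
clock 29.90 d [ 0.1141  0.0858 -0.0933] turn 0.000 tcp [ 0.4009 -0.3106  0.0066] j7 0.56 tilt [0.0002 0.0001]
```

>>> {"api": "nudge_tcp", "payload": {"steps": [{"pos":[0,0,-0.004],"aperture":0.35},{"pos":[0,0,-0.03],"aperture":0.35},{"pos":[0,0,-0.03],"aperture":0.35},{"pos":[0,0,-0.016],"aperture":0.35},{"pos":[0.0285,0.0214,0],"aperture":0.35},{"pos":[0.0285,0.0214,0],"aperture":0.35},{"pos":[0.0285,0.0214,0],"aperture":0.35},{"pos":[0.0285,0.0214,0],"aperture":0.35},{"aperture":0.35},{"aperture":0.35}]}}

```text
clock: 30.9
position: [0.5342, -0.2594, 0.0859]
ee_rot: [-2.751, -1.516, 0.002]
force: [-2.0, 0.3, -4.0]
width: 0.422
gripper_force: 40.0
```

>>> {"api": "nudge_tcp", "payload": {"steps": [{"pos":[0,0,0.03],"aperture":0.35},{"pos":[0,0,0.015],"aperture":0.35},{"pos":[0,0,0.005],"aperture":0.35},{"aperture":0.35},{"aperture":0.35},{"aperture":0.35}]}}

```text
clock: 31.5
position: [0.5347, -0.2606, 0.0374]
ee_rot: [2.752, 1.513, 0.001]
force: [-0.4, 0.6, -2.7]
width: 0.425
gripper_force: 40.0
```

Run:
```python
from h import *
go(.5343,-.2605,.026,np.radians(-32.3))
```

```text
clock 31.50 d [-0.0001 -0.0004  0.0114] turn -0.002 tcp [ 0.5347 -0.2606  0.0374] j7 0.30 tilt [ 0.0013 -0.0005]
```

>>> {"api": "nudge_tcp", "payload": {"steps": [{"pos":[0,-0.0003,0.005],"twist":-0.001,"aperture":0.35},{"pos":[0,0,0.004],"aperture":0.35},{"pos":[0,0,0.0015],"aperture":0.35},{"aperture":0.35},{"aperture":0.35},{"aperture":0.35}]}}

```text
clock: 32.1
position: [0.534, -0.2598, 0.0266]
ee_rot: [-2.752, -1.515, -0.001]
force: [-3.6, 2.9, 8.1]
width: 0.42
gripper_force: 40.0
```

Run:
```python
from h import *
go(.5343,-.2605,.026,np.radians(-32.3))
```

```text
clock 32.10 d [-0.0004  0.0006  0.0006] turn -0.000 tcp [ 0.534  -0.2598  0.0266] j7 0.31 tilt [0.0004 0.0007]
```

>>> {"api": "nudge_tcp", "payload": {"steps": [{"aperture":0.5},{"aperture":0.6},{"aperture":0.7},{"pos":[0,0,-0.01],"aperture":0.7},{"pos":[0,0,-0.04],"aperture":0.8},{"pos":[-0.03,0,-0.045],"aperture":1},{"pos":[-0.04,0,-0.045],"aperture":1},{"pos":[-0.03,0,-0.03],"aperture":1},{"aperture":1},{"aperture":1}]}}

```text
clock: 33.1
position: [0.4853, -0.3377, 0.1862]
ee_rot: [2.752, 1.512, 0.003]
force: [0.5, 0.6, -1.0]
width: 1.0
gripper_force: 0.0
```

Run:
```python
from h import *
g,T=wrist();np.savez("pics/wp4.npz",T=T);cv2.imwrite("pics/wp4.png",g["image"])
go(.414,.228,.155,np.radians(11.3))
```

```text
clock 33.15 d [ 0.4385 -0.3621  0.0304] turn -0.761 tcp [ 0.4855 -0.3362  0.1849] j7 0.33 tilt [0.0004 0.0009]
```

>>> {"api": "nudge_tcp", "payload": {"steps": [{"pos":[0.0337,-0.0279,0],"aperture":1},{"pos":[0.0337,-0.0279,0],"aperture":1},{"pos":[0.0337,-0.0279,0],"aperture":1},{"pos":[0.0337,-0.0279,0],"aperture":1},{"pos":[0.0337,-0.0279,0],"aperture":1},{"pos":[0.0337,-0.0279,0],"aperture":1},{"pos":[0.0337,-0.0279,0],"aperture":1},{"pos":[0.0337,-0.0279,0],"aperture":1},{"pos":[0.0337,-0.0279,0.01],"aperture":1},{"pos":[0.0337,-0.0279,0.01],"aperture":1}]}}

```text
clock: 34.15
position: [0.4284, 0.1002, 0.1642]
ee_rot: [-2.749, -1.519, 0.001]
force: [0.8, -0.3, 0.3]
width: 1.005
gripper_force: 0.0
```

>>> {"api": "nudge_tcp", "payload": {"steps": [{"pos":[0.0337,-0.0279,0.01],"aperture":1},{"pos":[0.0337,-0.0279,0],"aperture":1},{"pos":[0.0337,-0.0279,0],"aperture":1},{"twist":-0.14,"aperture":1},{"twist":-0.14,"aperture":1},{"twist":-0.14,"aperture":1},{"twist":-0.14,"aperture":1},{"twist":-0.14,"aperture":1},{"twist":-0.061,"aperture":1}]}}

```text
clock: 35.05
position: [0.4116, 0.2281, 0.1539]
ee_rot: [-1.982, -2.436, 0.004]
force: [0.3, 0.9, -0.5]
width: 1.0
gripper_force: 0.0
```

>>> {"api": "nudge_tcp", "payload": {"steps": [{"aperture":1},{"aperture":1}]}}

```text
clock: 35.25
position: [0.4122, 0.2277, 0.1543]
ee_rot: [-1.993, -2.428, 0.002]
force: [1.3, -0.1, -0.2]
width: 0.999
gripper_force: 0.0
```

Run:
```python
from h import *
g,T=wrist();np.savez("pics/ws.npz",T=T);cv2.imwrite("pics/ws.png",g["image"])
a=cv2.resize(cv2.imread("pics/wp4.png")[0:230,136:386],(400,368),interpolation=cv2.INTER_CUBIC)
b=cv2.resize(g["image"][50:165,193:318],(400,368),interpolation=cv2.INTER_CUBIC)
cv2.imwrite("pics/comp.png",np.hstack([a,b]));go(.3985,.3065,.1,np.radians(11.3))
```

```text
clock 35.30 d [0.0801 0.0018 0.0544] turn -0.001 tcp [0.4124 0.2276 0.1545] j7 -0.23 tilt [-0.001  -0.0006]
```

View pics/comp.png

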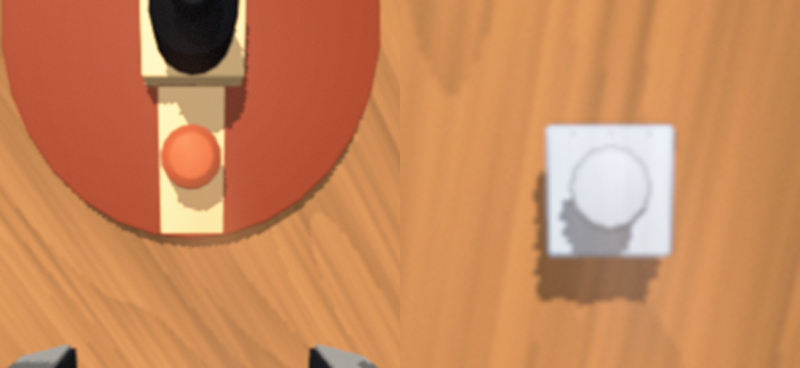

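Left: copper stands on the strip's plain side, at (191,157). Right: steel is square to the tool, with corners (545,125),(674,125),(672,256),(547,257).

Run:
```python
from h import *
g=arm.get_image("wrist");T=np.load("pics/ws.npz")["T"]
p=np.array([ray((193+(x-400+.5)/3.2-.5,50+(y+.5)/3.2-.5),.034,g,T)[:2] for x,y in [(545,125),(674,125),(672,256),(547,257)]])
e=p[1]-p[0];c=p.mean(0);print(c,np.hypot(*e),np.degrees(np.arctan2(e[1],e[0])))
T4=np.load("pics/wp4.npz")["T"];q=ray((136+191/1.6-.5,157/1.6-.5),.034,g,T4)[:2]
a=np.radians(57.7);A=np.array([[np.cos(a),np.sin(a)],[-np.sin(a),np.cos(a)]]);print("copper in panel",A@(q-[.5746,-.1968]))
go(*c,.006,np.radians(11.3))
```

```text
[0.39912043 0.3063253 ] 0.03959184206282463 11.166890532100204
copper in panel [-0.07225336  0.00034114]
clock 35.35 d [0.0799 0.0022 0.1486] turn -0.001 tcp [0.4126 0.2276 0.1546] j7 -0.23 tilt [-0.0007 -0.0005]
```

>>> {"api": "nudge_tcp", "payload": {"steps": [{"pos":[0.04,0.001,0],"aperture":1},{"pos":[0.04,0.0012,0],"aperture":1},{"pos":[0,0,0.04],"aperture":1},{"pos":[0,0,0.04],"aperture":1},{"pos":[0,0,0.035],"aperture":1},{"pos":[0,0,0.02],"aperture":1},{"pos":[0,0,0.012],"aperture":1},{"aperture":0.8},{"aperture":0.6},{"aperture":0.35}], "force": 40}}

```text
clock: 36.35
position: [0.4003, 0.3068, 0.0091]
ee_rot: [1.992, 2.429, 0.003]
force: [1.4, -0.1, -0.4]
width: 0.789
gripper_force: 0.0
```

>>> {"api": "nudge_tcp", "payload": {"steps": [{"aperture":0.35},{"aperture":0.35},{"aperture":0.35},{"aperture":0.35},{"aperture":0.35}]}}

```text
clock: 36.85
position: [0.3995, 0.3062, 0.0081]
ee_rot: [-1.992, -2.429, -0.0]
force: [-0.6, -0.2, 4.4]
width: 0.434
gripper_force: 40.0
```

Run:
```python
from h import *
go(.39912,.30633,.006);go(.594,.2022,.1,np.radians(-2.3))
```

```text
clock 36.85 d [ 0.0002 -0.0003  0.0021] turn 0.000 tcp [0.3995 0.3062 0.0081] j7 -0.22 tilt [-0.0002  0.0002]
clock 36.85 d [-0.14    0.1704 -0.0919] turn 0.237 tcp [0.3995 0.3062 0.0081] j7 -0.22 tilt [-0.0002  0.0002]
```

>>> {"api": "nudge_tcp", "payload": {"steps": [{"pos":[0,0,-0.004],"aperture":0.35},{"pos":[0,0,-0.03],"aperture":0.35},{"pos":[0,0,-0.03],"aperture":0.35},{"pos":[0,0,-0.028],"aperture":0.35},{"pos":[-0.0233,0.0284,0],"aperture":0.35},{"pos":[-0.0233,0.0284,0],"aperture":0.35},{"pos":[-0.0233,0.0284,0],"aperture":0.35},{"pos":[-0.0233,0.0284,0],"aperture":0.35},{"pos":[-0.0233,0.0284,0],"aperture":0.35},{"pos":[-0.0233,0.0284,0],"aperture":0.35}]}}

```text
clock: 37.85
position: [0.5947, 0.2014, 0.0995]
ee_rot: [-1.992, -2.429, 0.002]
force: [-0.3, 0.2, -4.4]
width: 0.434
gripper_force: 40.0
```

>>> {"api": "nudge_tcp", "payload": {"steps": [{"twist":0.12,"aperture":0.35},{"twist":0.117,"aperture":0.35},{"pos":[0,0,0.02],"aperture":0.35},{"pos":[0,0,0.02],"aperture":0.35},{"aperture":0.35},{"aperture":0.35},{"aperture":0.35}]}}

```text
clock: 38.55
position: [0.5946, 0.2024, 0.0609]
ee_rot: [2.265, 2.176, 0.002]
force: [0.4, -0.3, -3.9]
width: 0.433
gripper_force: 40.0
```

Run:
```python
from h import *
go(.594,.2022,.0275,np.radians(-2.3))
```

```text
clock 38.55 d [-0.0003 -0.0006  0.0334] turn -0.000 tcp [0.5946 0.2024 0.0609] j7 -0.12 tilt [0.0011 0.0003]
```

>>> {"api": "nudge_tcp", "payload": {"steps": [{"pos":[-0.0002,-0.0005,0.015],"aperture":0.35},{"pos":[0,0,0.01],"aperture":0.35},{"pos":[0,0,0.004],"aperture":0.35},{"pos":[0,0,0.002],"aperture":0.35},{"pos":[0,0,0.001],"aperture":0.35},{"aperture":0.35},{"aperture":0.35}]}}

```text
clock: 39.25
position: [0.5938, 0.2022, 0.0282]
ee_rot: [2.265, 2.176, 0.001]
force: [-1.5, 0.2, -1.0]
width: 0.433
gripper_force: 40.0
```

Run:
```python
from h import *
go(.594,.2022,.0275,np.radians(-2.3))
```

```text
clock 39.25 d [0.     0.0002 0.0007] turn -0.000 tcp [0.5938 0.2022 0.0282] j7 -0.10 tilt [0.0005 0.0001]
```

>>> {"api": "nudge_tcp", "payload": {"steps": [{"pos":[0,0,0.0012],"aperture":0.35},{"aperture":0.35},{"aperture":0.5},{"aperture":0.6},{"aperture":0.7},{"pos":[0,0,-0.01],"aperture":0.7},{"pos":[0,0,-0.04],"aperture":0.8},{"pos":[-0.03,0,-0.045],"aperture":1},{"pos":[-0.03,0,-0.045],"aperture":1},{"pos":[-0.03,0,-0.03],"aperture":1}]}}

```text
clock: 40.25
position: [0.5909, 0.1161, 0.1934]
ee_rot: [2.264, 2.176, 0.004]
force: [1.0, 0.7, 0.7]
width: 0.98
gripper_force: 0.0
```

>>> {"api": "nudge_tcp", "payload": {"steps": [{"aperture":1},{"aperture":1},{"aperture":1}]}}

```text
clock: 40.55
position: [0.5895, 0.1181, 0.1893]
ee_rot: [-2.263, -2.177, 0.001]
force: [-0.4, -0.2, 0.1]
width: 0.998
gripper_force: 0.0
```

Run:
```python
from h import *
g,T=wrist();np.savez("pics/wf2.npz",T=T);cv2.imwrite("pics/wf2.png",g["image"])
go(.57,-.29,.2)
```

```text
clock 40.60 d [-0.4086 -0.0037 -0.0111] turn 0.000 tcp [0.5894 0.1182 0.1889] j7 -0.06 tilt [-0.0018  0.0001]
```

>>> {"api": "nudge_tcp", "payload": {"steps": [{"pos":[-0.041,0,-0.002],"aperture":1},{"pos":[-0.041,0,-0.002],"aperture":1},{"pos":[-0.041,0,-0.002],"aperture":1},{"pos":[-0.041,0,-0.002],"aperture":1},{"pos":[-0.041,0,-0.002],"aperture":1},{"pos":[-0.041,0,0],"aperture":1},{"pos":[-0.041,0,0],"aperture":1},{"pos":[-0.041,0,0],"aperture":1},{"pos":[-0.041,0,0],"aperture":1},{"pos":[-0.041,0,0],"aperture":1}]}}

```text
clock: 41.6
position: [0.5738, -0.293, 0.1985]
ee_rot: [-2.262, -2.177, 0.001]
force: [1.0, 0.2, 0.0]
width: 1.0
gripper_force: 0.0
```

>>> {"api": "nudge_tcp", "payload": {"steps": [{"aperture":1},{"aperture":1},{"aperture":1}]}}

```text
clock: 41.9
position: [0.5742, -0.2907, 0.1988]
ee_rot: [-2.261, -2.178, -0.0]
force: [0.7, 0.7, 0.1]
width: 1.005
gripper_force: 0.0
```

Run:
```python
from h import *
g,T=wrist();np.savez("pics/wp5.npz",T=T);cv2.imwrite("pics/wp5.png",g["image"])
a=cv2.resize(g["image"][20:220,156:356],(600,600),interpolation=cv2.INTER_CUBIC)
b=cv2.resize(cv2.imread("pics/wf2.png")[0:215,220:286],(184,600),interpolation=cv2.INTER_CUBIC)
cv2.imwrite("pics/fin.png",np.hstack([a,b]))
```

```text
(no output)
```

View pics/fin.png

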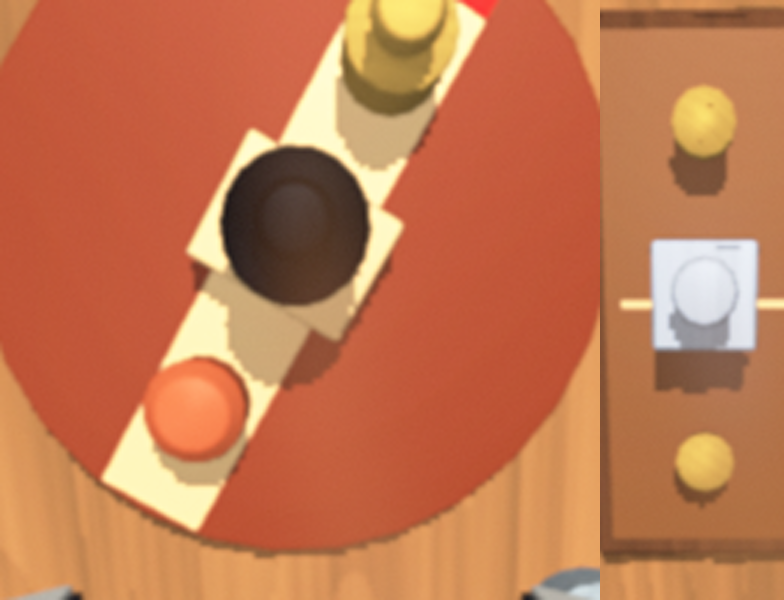

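Run:
```python
from h import *
g=arm.get_image("wrist");T=np.load("pics/wp5.npz")["T"];F=np.load("pics/wf2.npz")["T"]
f=lambda x,y,z:ray((156+(x+.5)/3-.5,20+(y+.5)/3-.5),z,g,T)[:2]
a=np.radians(57.7);A=np.array([[np.cos(a),np.sin(a)],[-np.sin(a),np.cos(a)]])
for n,x,y,z in[("copper",196,408,.054),("iron",295,225,.085),("block",295,237,.045),("brass",401,42,.054),("brassknob",410,12,.079)]:print(n,A@(f(x,y,z)-[.5746,-.1968]))
h=lambda x,y,z:ray((220+(x-600+.5)*66/184-.5,(y+.5)*215/600-.5),z,g,F)[:2]
print("steel",h(705,295,.054),"knobs mid",(h(703,121,.045)+h(704,462,.045))/2)
t=arm.get_image("top")["image"];b=cv2.imread("pics/top0.png")
m=lambda i:cv2.moments(cv2.inRange(i[195:220,255:285].astype(int),(0,110,0),(100,255,80)))
for i in(b,t):q=m(i);print("jar",q["m10"]/q["m00"],q["m01"]/q["m00"])
```

```text
copper [-7.23089678e-02  6.47944160e-06]
iron [ 0.00057996 -0.00158275]
block [ 0.0002736  -0.00132486]
brass [ 0.07212648 -0.00160816]
brassknob [ 0.0728115  -0.00094484]
steel [0.59458589 0.20283676] knobs mid [0.59397983 0.20130647]
jar 14.079470198675496 10.271523178807946
jar 14.164285714285715 10.557142857142857
```

Run:
```python
from h import *
g=arm.get_image("wrist");T=np.load("pics/wp5.npz")["T"]
f=lambda x,y,z:ray((156+(x+.5)/3-.5,20+(y+.5)/3-.5),z,g,T)[:2]
a=np.radians(57.7);A=np.array([[np.cos(a),np.sin(a)],[-np.sin(a),np.cos(a)]])
print(A@(f(150.5,505.5,.02)-[.5746,-.1968]))
# predicted rim edges if copper stood at x=-75, brass at +75
for X in(-.075,-.0735,-.072,.072,.075):
    c=np.array([.5746,-.1968])+X*A[0]
    th=np.linspace(0,6.283,60);q=np.array([(proj([c[0]+.02*np.cos(t),c[1]+.02*np.sin(t),.054],g,T)-[156,20])*3 for t in th])
    print(X,q.min(0).round(),q.max(0).round())
```

```text
[-0.12512079 -0.00089521]
-0.075 [139. 360.] [244. 465.]
-0.0735 [141. 356.] [246. 462.]
-0.072 [143. 352.] [248. 458.]
0.072 [337. -28.] [455. 103.]
0.075 [341. -37.] [460.  95.]
```

```bash
python3 -c "
from cell import arm
print(arm.sign_off())"
```

```text
the job is handed in; nothing more can be done
None
```

The job is handed in at about 42 s: the block, iron, brass, copper and steel were set down upright in that order, each within about 2–3 mm of its spot by my camera measurements, and the jar was left where it was.

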